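Shut and bar the wedge box

ROBOT

A 6-joint arm with a two-finger parallel gripper is mounted at the origin on the work surface; the furniture and walls round the work are solid. World frame = base frame: x ahead of the robot, y to its left, z up, the work surface at z = 0. Lengths are in m, angles in degrees, forces in N, time in s.
With the tool pointing down it reaches from about 0.325 to 0.85 m from the base axis. Payload 15.5 kg.
Tool frame: the origin (TCP) lies at the very end of the fingers, on their centre line; the grasp point (between the pads) lies arm.grip_depth behind it (arm.grip_depth is the distance from the TCP to the grasp point, in m); z points along the fingers, y is the line along which they close (so a half turn about z gives the same grasp; the last joint's range is limited). The gripper opens to 91 mm and grips with 3 to 60 N. Pads are 32 mm wide; open, the fingers measure 118 mm over their backs; the gripper's body (76 mm by 178 mm) begins 60 mm behind the grasp point.
Start: joints at [68.497, 28.281, 77.091, -0, 74.628, -5.472], TCP at [0.173, 0.601, 0.214] pointing down, gripper open.
Joint ranges: [-166.48, 166.48], [-47.26, 123.95], [12.59, 153.08], [-70.14, 250.14], [6.76, 159.57], [-176.63, 176.63]. Speed limits (degrees/s): [108.29, 108.29, 147.25, 172.46, 172.46, 172.46].

INTERFACE

Orientations are given as a 3x3 rotation matrix whose columns are the frame's x, y, z axes.
In Python, from rig import arm gives the robot as it stands. Calls block until the motion is done:
- arm.move_to(position, orientation): joint-space move of the TCP to a pose.
- arm.move_l(position, orientation=None, feed=0.15): straight line of the TCP; orientation=None keeps the orientation; feed is the mean speed in m/s.
- arm.move_joints(angles): joint-space move.
- arm.grip(opening): finger opening in m; the grip force is fixed at half the most; returns when the fingers have stopped.
- arm.sleep(seconds).
- arm.solve_ik(position, orientation): joint angles nearest the present ones, or None.
- arm.snapshot(name): name is "scene" or "top"; returns the picture (400x640x3 uint8, red, green, blue); there is no depth.
- arm.get_calibration(name): a dict with "intrinsics" (3x3 intrinsics, pixels), "k1" (the pictures are not rectified: a ray, as slopes to the right and down, at radius r is drawn at 1 + k1 r^2 times it, then the intrinsics apply), "cam_to_world" (4x4, takes a point from camera to world coordinates). Camera axes: x right, y down, z forward; pixel columns grow to the right and rows downward; lengths in m; the calibration is good to about 2 mm. A picture is of the moment at which its call begins. get_calibration takes no time and is no camera call.
A pose or a line that the arm cannot do raises arm.Unreachable and nothing moves.
- arm.sign_off(): hands the job in; it is judged then, once.
Readings, each from a call of its own:
- arm.current_t(): time.
- arm.current_joint_positions(): joint angles.
- arm.current_dq(): joint speeds.
- arm.current_tau(): joint torques, N m.
- arm.current_ee_pos(): TCP position.
- arm.current_tool_rot(): TCP orientation.
- arm.current_force(): force on the tool from outside, world axes, zero at the start.
- arm.current_torque(): the same for the moment, N m.
- arm.current_width(): finger opening in m.
- arm.current_grasp_force(): force on a finger pad.
Only numpy, scipy, OpenCV 4.12 (cv2) and the standard library are available. Lean on these libraries where they do the work, as an engineer would, in place of code of your own. Each camera call takes 0.05 s, during which the arm holds its last target. There are 200 camera calls.

TASK

The wooden box of wedges on the bench was left open. With the fingertips, push its sliding lid fully home, and only then push the brass swing bar round until it lies square across the end of the lid, so that the lid is barred shut. Only push: grip and lift nothing, leave the wedges in the box, do not disturb the things standing around, and finish clear of everything.

Things in the scene. Friction and masses are not known exactly. Their poses are not given: they have to be found in the camera images.
- wedge_box: Open-topped plywood box, 170 x 110 mm, 66 mm high, on 4 mm feet; it stands firm. Origin: centre of its underside. Its +x is the way the lid slides shut (along the box), z up. The wall at its -x end is low (52 mm) and the lid runs out over it; at that end's -y corner a dark block (top 53 mm high) carries the swing bar. Inner floor 10 mm above the bench, walls 8 mm thick.
- lid (a joint): Sliding lid, m: 0 is fully home (lid end flush with the box's -x end, at a hard stop); grows as it comes out along the box's -x, at most 0.12. Starts 0.05 to 0.11 open. Friction 2 to 3 N; stays where left. A 7 mm board, 90 mm wide, underside 54 mm above the bench, with an upright dark batten (84 mm wide, 14 thick, 18 high, top at 79 mm) on its outer end.
- lid_end (a point): Point in the middle of the flat outer end face of the lid and its batten (the face to push), 66 mm above the bench; this face spans heights 54 to 79 mm and looks along the box's -x. There is free air below and behind it. Its axes are the box's axes.
- swing_bar (a joint): Brass bar, rad: 0 is shut (along the box's +y, across the lid's end, at a stop); grows anticlockwise from above; at 1.57 it sticks out along the box's -x, beside the lid's path. Starts 1.6 to 2.0, at most 2.3. Turns level with 0.06 N m friction (1 N at mid-length), stays where left. To shut, push the flank that faces away from the lid. Room for it only once the lid is home.
- bar_pivot (a point): Point on the upright pivot axis of the swing bar, half-way up the bar, 65 mm above the bench, at 93 mm along -x and 64 mm along -y of the box's own axes from the box centre.
- bar_tip (a point): Rounded free end of the swing bar, 100 mm from the pivot, half-way up the bar (65 mm above the bench). The bar is 12 mm thick and 18 mm high (heights 56 to 74 mm), with free air below it except over the corner block within 22 mm of the pivot. Its y axis points from pivot to tip.
- wedge_1: Loose hardwood wedge, about 35 x 82 x 18 mm, lying in the box; origin at its underside. Not to be lifted.
- wedge_2: Second such wedge in the box; origin at its underside. Not to be lifted.
- wedge_3: Third such wedge in the box; origin at its underside. Not to be lifted.
- tape_measure: Bystander: yellow pocket tape measure standing on the bench, 61 x 74 x 72 mm; origin at the centre of its underside.
- masking_tape: Bystander: roll of masking tape lying flat, 92 mm across, 24 mm high; origin at its underside.
- glue_bottle: Bystander: white squeeze bottle of wood glue with a red nozzle, 54 mm across, 173 mm high, just beyond the big beam on the right; origin at its underside.
- nail_tin: Bystander: open round metal tin of nails, 68 mm across, 62 mm high, beyond the big beam on the right; origin at its underside.
- offcut_block: Bystander: sawn off-cut of wood, 70 x 125 x 45 mm, near the robot; origin at its underside.
- gauge_block: Bystander: squared pine block beyond the big beam on the right, 70 x 96 x 30 mm; origin at its underside.

How it is judged:
By the outcome, as a careful person would: the job done as asked, in the order asked, and still so for the second after the job is handed in, with the robot touching nothing.
It also fails if it takes over 48 s, if anything falls off the work surface, if the arm or the gripper's body presses on something with over 40 N, if the wrist force passes 120 N, or if a joint passes its speed limit or range.

## Working session

There is one attempt and no reset: what is moved stays moved. The work goes in short steps, each a Python script; the robot and the scene stay as the last script left them, time stands still between calls to the robot, and variables do not carry over. Pictures are saved under pics/ and viewed, at most 10 in all, crops included, and the job is handed in when it is done.

```bash
mkdir -p pics; ls; python3 - <<'E'
from rig import arm
import cv2
for n in("scene","top"):
    cv2.imwrite(f"pics/{n}0.png",arm.snapshot(n)[:,:,::-1]); c=arm.get_calibration(n); print(c)
print(arm.current_t(),arm.grip_depth,arm.current_tool_rot())
E
```

```text
pics
{'intrinsics': array([[416.49229612,   0.        , 320.73255878],
       [  0.        , 416.49229612, 201.49560303],
       [  0.        ,   0.        ,   1.        ]]), 'k1': -0.09342688073406105, 'cam_to_world': array([[ 0.82062103, -0.3702805 ,  0.43528551, -0.0744497 ],
       [-0.57128075, -0.51179163,  0.64164448, -0.70280473],
       [-0.01481296, -0.77521719, -0.63152109,  0.77552483],
       [ 0.        ,  0.        ,  0.        ,  1.        ]])}
{'intrinsics': array([[373.96492021,   0.        , 312.95070396],
       [  0.        , 373.96492021, 202.59255778],
       [  0.        ,   0.        ,   1.        ]]), 'k1': -0.021510279952934565, 'cam_to_world': array([[-0.01020719, -0.99779835,  0.06553058,  0.3388836 ],
       [-0.99992557,  0.00974703, -0.007338  ,  0.03472163],
       [ 0.00668312, -0.06560061, -0.99782358,  1.15772315],
       [ 0.        ,  0.        ,  0.        ,  1.        ]])}
0.1 0.0188 [[-9.61103146e-01  2.76189430e-01 -3.76612252e-04]
 [ 2.76189674e-01  9.61102628e-01 -1.00149350e-03]
 [ 8.53611048e-05 -1.06655497e-03 -9.99999428e-01]]
```

View pics/scene0.png

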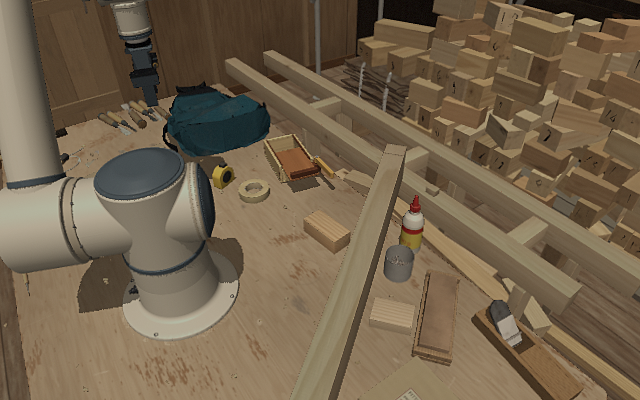

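View pics/top0.png

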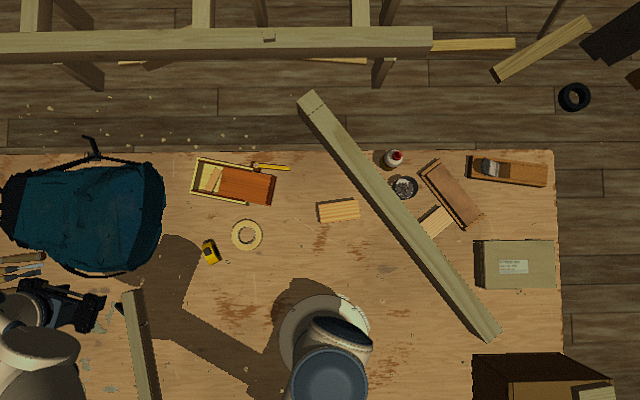

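The box is at about (235,182) in the top view. Its lid sticks out to the right, and the brass bar is at about (272,167). I'll zoom in on both views.

```bash
python3 - <<'E'
import cv2,numpy as np
t=cv2.imread("pics/top0.png")[140:220,180:310]; s=cv2.imread("pics/scene0.png")[125:205,255:385]
f=lambda i:cv2.resize(i,None,fx=6,fy=6,interpolation=cv2.INTER_CUBIC)[:300*2,:780]
cv2.imwrite("pics/t1.png",f(t));cv2.imwrite("pics/s1.png",f(s))
E
```

```text
(no output)
```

View pics/t1.png

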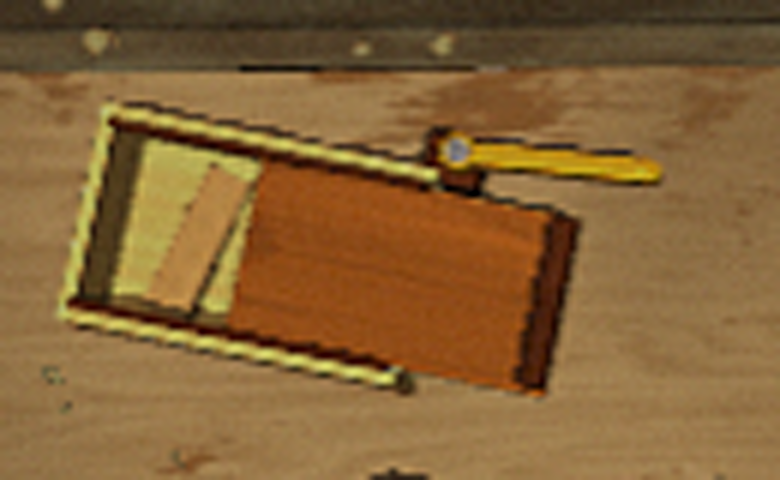

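View pics/s1.png

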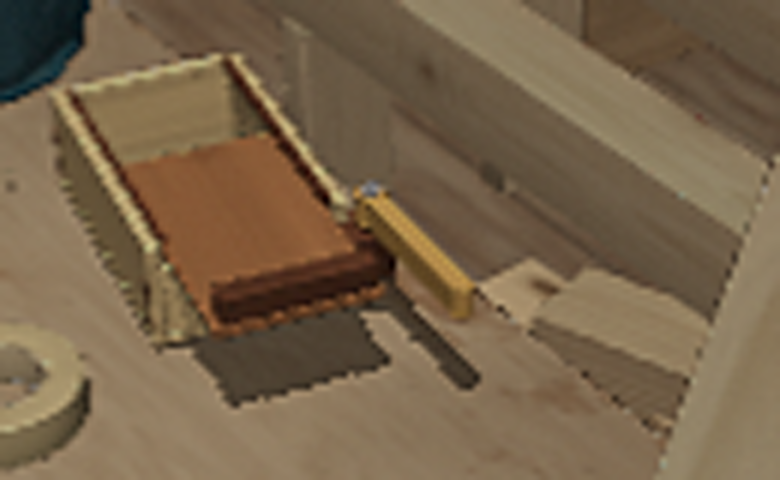

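```bash
cat > h.py <<'E'
import numpy as np,cv2
from rig import arm
def ray(name,uv,z):
    c=arm.get_calibration(name)
    n=cv2.undistortPoints(np.array([[uv]],float),c["intrinsics"],np.array([c["k1"],0,0,0,0.]))[0,0]
    T=c["cam_to_world"]; d=T[:3,:3]@[n[0],n[1],1]; o=T[:3,3]
    return (o+d*(z-o[2])/d[2])[:2]
E
python3 - <<'E'
from h import *
np.set_printoptions(precision=4,suppress=True)
T=lambda u,v:((u+.5)/6-.5+180,(v+.5)/6-.5+140)
S=lambda u,v:((u+.5)/6-.5+255,(v+.5)/6-.5+125)
pts=dict(A_pxmy=(107,103,.066),B_pxpy=(62,318,.066),C_mxpy=(400,388,.066),D_mxmy=(437,176,.066),
 l1=(580,218,.079),l2=(543,393,.079),piv=(457,150,.076),tip=(662,172,.074))
for k,(u,v,z) in pts.items(): print(k,ray("top",T(u,v),z))
print("scene")
for k,(u,v,z) in dict(A_pxmy=(233,55,.066),B=(58,93,.066),C=(153,250,.066),l1=(393,258,.079),l2=(213,297,.079),piv=(370,188,.076),tip=(468,292,.074)).items(): print(k,ray("scene",S(u,v),z))
print("bench edge/beam",ray("top",(250,150),0),ray("top",(310,95),.09),ray("top",(300,50),.09))
E
```

```text
A_pxmy [0.5494 0.3662]
B_pxpy [0.4435 0.387 ]
C_mxpy [0.4076 0.2217]
D_mxmy [0.5116 0.2038]
l1 [0.4884 0.1326]
l2 [0.4037 0.1507]
piv [0.5227 0.1925]
tip [0.5113 0.093 ]
scene
A_pxmy [0.5473 0.3707]
B [0.4471 0.3932]
C [0.4114 0.2286]
l1 [0.4944 0.1358]
l2 [0.4055 0.1597]
piv [0.5234 0.1983]
tip [0.5113 0.0965]
bench edge/beam [0.5819 0.2216] [0.7241 0.0323] [0.8606 0.0605]
```

```bash
cat >> h.py <<'E'
a=np.deg2rad(77.7); X=np.array([np.cos(a),np.sin(a)]); Y=np.array([-X[1],X[0]]); C=np.array([.4795,.298])
P=C-.093*X-.064*Y
def W(bx,by,z): return np.r_[C+bx*X+by*Y,z]
def R(ang): # tool x at world angle (rad), z down
    c,s=np.cos(ang),np.sin(ang); return np.array([[c,s,0],[s,-c,0],[0,0,-1.]])
def barpose(th,r,d,z): # finger centre at radius r, d behind the bar's centre line
    p=P+r*(np.cos(th)*Y-np.sin(th)*X)-d*(np.cos(th)*X+np.sin(th)*Y)
    return np.r_[p,z],R(a+th)
E
python3 - <<'E'
from h import *
arm.grip(0.0)
for p in (W(-.215,0,.13),W(-.1,0,.06)): print(arm.solve_ik(p,R(a)))
for th in (1.8,.9,0): print(arm.solve_ik(*barpose(th,.07,.024,.06)))
arm.move_to(W(-.215,0,.13),R(a)); arm.move_l(W(-.215,0,.06))
f0=arm.current_force(); print(arm.current_t(),f0,arm.current_width())
arm.move_l(W(-.125,0,.06),feed=.06); print((arm.current_force()-f0)[:2]@X)
for bx in np.arange(-.122,-.085,.002):
    arm.move_l(W(bx,0,.06),feed=.03); f=(arm.current_force()-f0)[:2]@X; e=arm.current_ee_pos()
    print(round(bx,4),round(f,2),round((e[:2]-C)@X,4))
    if f<-9: break
print(arm.current_t())
cv2.imwrite("pics/t2.png",cv2.resize(arm.snapshot("top")[140:220,180:310,::-1],None,fx=6,fy=6))
E
```

```text
[ 3.72147516e+00  2.07689067e+01  1.07830161e+02 -2.54444375e-14
  5.14009319e+01  1.60214752e+01]
[ 1.67669093e+01  3.10669253e+01  1.03919799e+02 -2.54444375e-14
  4.50132761e+01  2.90669093e+01]
[ 6.65531456e+00  3.44256785e+01  9.52639313e+01 -2.54444375e-14
  5.03103902e+01 -8.41770886e+01]
[ 8.28753986e+00  3.10930196e+01  1.03851091e+02 -2.54444375e-14
  4.50558894e+01 -3.09786617e+01]
[ 1.53481715e+01  3.02962222e+01  1.05962095e+02 -2.54444375e-14
  4.37416827e+01  2.76481715e+01]
4.175 [ 0.03142215  0.94788749 -0.03408349] 0.0004903744159791802
-1.020343100678024
-0.122 -1.21 -0.1218
-0.12 -0.22 -0.1199
-0.118 -1.19 -0.1178
-0.116 -1.6 -0.1158
-0.114 -1.32 -0.1138
-0.112 -0.17 -0.1119
-0.11 -0.7 -0.1098
-0.108 -1.02 -0.1078
-0.106 -1.36 -0.1059
-0.104 -1.22 -0.1038
-0.102 -11.6 -0.1028
8.575
```

```bash
python3 - <<'E'
from h import *
arm.move_l(W(-.15,0,.06)); arm.move_l(W(-.15,0,.13))
arm.move_to(*barpose(1.80,.07,.045,.13))
cv2.imwrite("pics/s3.png",cv2.resize(arm.snapshot("scene")[125:205,255:385,::-1],None,fx=6,fy=6))
cv2.imwrite("pics/t3.png",cv2.resize(arm.snapshot("top")[140:220,180:310,::-1],None,fx=6,fy=6))
print(arm.current_t())
E
```

```text
11.525
```

View pics/s3.png

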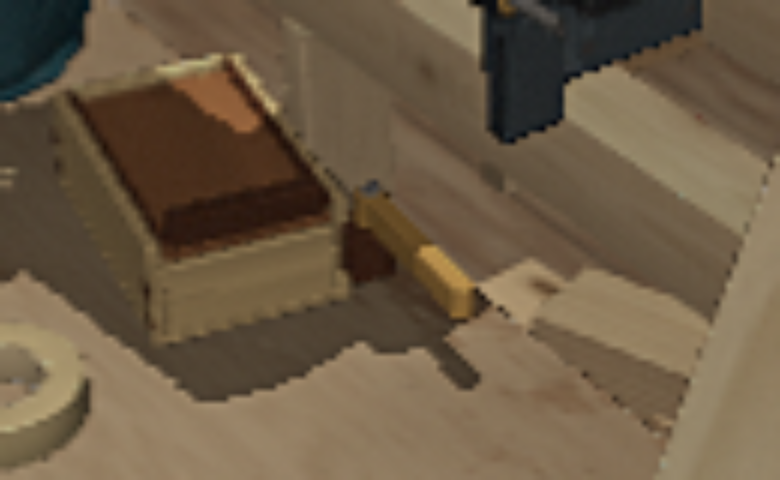

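View pics/t3.png

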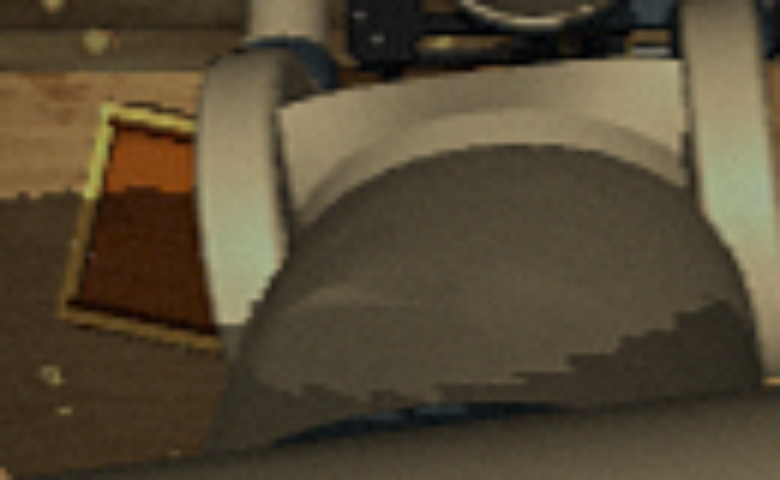

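The lid now covers the box up to its far wall and is flush at the near end. The bar hasn't moved: pivot at (370,190), tip at (465,300) in the scene crop. The fingers hang beyond its outer flank, so I'll sweep the bar shut.

```bash
python3 - <<'E'
from h import *
arm.move_l(barpose(1.80,.07,.045,.058)[0])
f0=arm.current_force(); print(f0)
def step(th,feed):
    p,o=barpose(th,.07,.022,.058); arm.move_l(p,o,feed=feed)
    n=np.r_[np.cos(a+th),np.sin(a+th)]; d=(arm.current_force()-f0)[:2]; f=d@n
    print(round(th,3),round(f,2),round(np.hypot(*d),2)); return f
stop=False
for th in np.r_[np.arange(1.8,.2,-.16),np.arange(.16,-.10,-.02)]:
    f=step(th,.05 if th>.2 else .03)
    if f<-7: break
print(arm.current_t(),arm.current_ee_pos())
p,o=barpose(th,.07,.06,.058); arm.move_l(p,o)
arm.move_l(p+[0,0,.12]); arm.move_joints([50,15,90,0,75,0])
for n,s in(("scene",np.s_[125:205,255:385,::-1]),("top",np.s_[140:220,180:310,::-1])):
    cv2.imwrite(f"pics/{n}4.png",cv2.resize(arm.snapshot(n)[s],None,fx=6,fy=6))
print(arm.current_t())
E
```

```text
[ 0.09004714 -0.34157157  0.52088052]
1.8 0.24 0.25
1.64 -0.17 0.23
1.48 -0.26 0.69
1.32 0.99 1.14
1.16 0.6 1.37
1.0 0.38 0.93
0.84 0.31 0.32
0.68 0.75 0.91
0.52 0.68 0.68
0.36 -0.15 0.48
0.16 0.7 0.77
0.14 -0.05 0.42
0.12 -0.06 0.14
0.1 0.69 0.89
0.08 -0.05 0.31
0.06 0.19 0.2
0.04 0.42 0.49
0.02 -6.44 6.87
0.0 -17.33 18.29
18.8583 [0.44887952 0.18553719 0.05796392]
21.55
```

View pics/scene4.png

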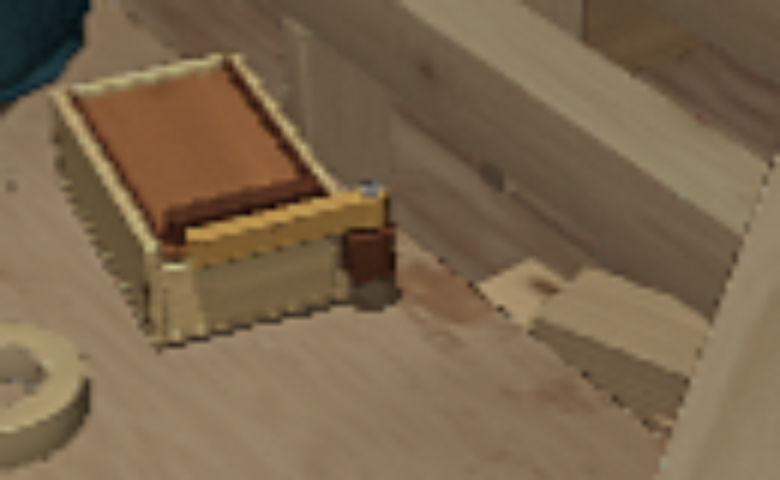

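View pics/top4.png

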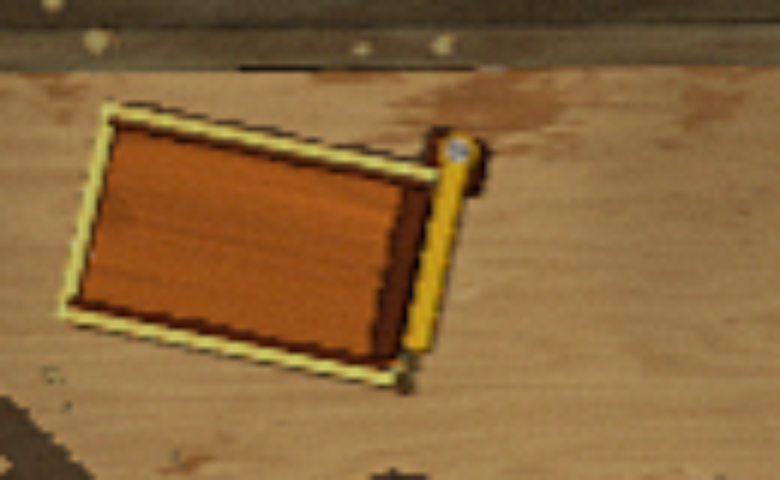

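Both views show the bar lying square across the home lid's end: in the top crop it runs from the pivot at (457,150) to the tip at (418,350), parallel to the batten. The stop was felt at 17 N, the box hasn't moved and the arm is clear.

```bash
python3 -c "
from rig import arm
print(arm.current_ee_pos(),arm.current_force()); print(arm.sign_off())"
```

```text
[0.2734554  0.41687063 0.26655338] [-0.16925305  0.56850176  0.16909139]
the job is handed in; nothing more can be done
None
```

The lid was pushed fully home first, then the brass bar was swung to its stop square across the lid's end; I handed the job in at about 22 s with the arm clear of everything.

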